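# Latch the food carrier

## Task

The sausages in the insulated food carrier are losing their heat because its lid is not locked down. With the fingertips, push the lever of the latch on each end of the carrier out of its raised position, down and in, until it snaps over and lies flat against the carrier. Nothing has to be gripped: pick nothing up, and leave the tongs on the lid and the bottles, trays and shaker on the counter where they are.

Things in the scene. Friction and masses are not known exactly. Their poses are not given: they have to be found in the camera images.
- carrier: insulated food carrier of grey plastic, a closed box 280 (x) x 390 (y) x 240 mm high, heavy, does not move. Origin: centre of its underside, on the counter. A steel lever latch sits in the middle of each short end wall (left: wall at y = +195 mm, right: y = -195 mm). The lid's rim covers the whole top up to z = 228 mm, its raised middle (200 x 300 mm) reaches z = 240 mm
- left_pivot (a point): pivot of the left latch lever (fixed): 14 mm outside the end wall, 180 mm above the counter; hinge line parallel to the carrier's x axis. A thin sprung wire loop runs from the lever beside the pivot up to a hook on the lid; it is already hooked
- left_tip (a point): point in the left latch lever 72 mm from its hinge line, on its middle line; moves with it. The lever is a steel plate 32 mm wide, 3 mm thick, ending 84 mm from the hinge line in a lip flared 8 mm to the pushed side. The pushed face is on top when raised, faces away from the carrier when locked, and lies 6 mm to that side of the hinge line
- latch_left (a joint): angle (rad) of the left lever: 0 = raised, pointing away from the end wall and 20 degrees above level; grows as it swings down and in; 1.92 = locked, straight down, flat along the wall. The loop's spring holds it raised (6 to 10 N near the lever's end to move it, least near dead centre); dead centre is at about 1.57, beyond it the lever snaps to 1.92 by itself
- right_pivot (a point): pivot of the right latch lever, outside the end wall at y = -195 mm; otherwise like left_pivot
- right_tip (a point): point in the right latch lever, 72 mm from its hinge line; otherwise like left_tip
- latch_right (a joint): angle of the right lever, same meaning: 0 = raised, 1.92 = locked
- tongs: steel serving tongs, 240 mm long, 16 mm high, lying on the carrier's lid; origin near mid-length, underneath
- mustard: yellow squeeze bottle, 66 mm diameter, 190 mm high, standing; origin under its centre
- ketchup: dark red squeeze bottle, 56 mm diameter, 180 mm high, standing; origin under its centre
- tray_toast: white paper tray, 120 x 175 mm, with sausage and a slice of bread on edge, 95 mm high; origin under its centre
- tray_bun: white paper tray, 120 x 175 mm, with a sausage in a bun, 40 mm high; origin under its centre
- tray_stack: stack of empty paper trays, 120 x 175 mm, 55 mm high; origin under its centre
- shaker: aluminium spice shaker with a side handle, 62 mm diameter, 100 mm high; origin under its centre

How it is judged:
At the end, for the whole second after the job is handed in: Both latch levers are snapped over and lie along the end walls (within 0.1 rad of the locked stop), and the tongs, bottles, trays and shaker are within 20 mm of where they stood (value of joint each of latch_left, latch_right above 1.82 rad and distance of each of tongs, mustard, ketchup, tray_toast, tray_bun, tray_stack, shaker from where it was at the start of the episode below 0.02 m); the robot touches nothing.
It fails at once if the tongs are lifted (over 12 mm) or moved (over 20 mm) (distance of tongs from where it was at the start of the episode above 0.02 m or height (world z) of tongs above 0.252 m).
It fails at once if a sauce bottle or the shaker is lifted (over 12 mm), knocked over or moved (over 20 mm) (distance of any of mustard, ketchup, shaker from where it was at the start of the episode above 0.02 m or angle between any of mustard, ketchup, shaker's own z axis and vertical above 0.35 rad or height (world z) of any of mustard, ketchup, shaker above 0.012 m).
It fails at once if a paper tray is lifted (over 12 mm) or moved (over 20 mm) (distance of any of tray_toast, tray_bun, tray_stack from where it was at the start of the episode above 0.02 m or height (world z) of any of tray_toast, tray_bun, tray_stack above 0.012 m).
It fails at once if the arm or the gripper's body, not the fingers, pushes the carrier or a latch (over 15 N) (contact force between the arm and carrier above 15 N).
It also fails if it takes over 51 s, if anything falls off the work surface, if the arm or the gripper's body presses on something with over 40 N, if the wrist force passes 120 N, or if a joint passes its speed limit or range.

## Robot

A 7-joint arm with a two-finger parallel gripper is mounted at the origin on the work surface. World frame = base frame: x ahead of the robot, y to its left, z up, the work surface at z = 0. Lengths are in m, angles in rad, forces in N, time in s.
With the tool pointing down it reaches from about 0.425 to 0.875 m from the base axis. Payload 4.7 kg.
Tool frame: the origin (TCP) lies midway between the tips of the shut fingers; the grasp point (between the pads) lies 19 mm behind it (ctrl.grip_depth is the distance from the TCP to the grasp point, in m); z points along the fingers, y is the direction in which the jaws open and shut (so a half turn about z gives the same grasp; the last joint's range is limited). The gripper opens to 87 mm and grips with 3 to 60 N. Pads are 19 mm wide; open, the fingers measure 117 mm over their backs; the gripper's body (75 mm by 190 mm) begins 51 mm behind the grasp point.
Start: joints at [-1.225, 0.321, -0.07, 1.45, 0.023, 1.371, -0.057], TCP at [0.212, 0.615, 0.223] pointing down, gripper open.
Joint ranges: [-2.86, 2.86], [-0.3, 2.09], [-1.38, 1.24], [0.06, 2.45], [-1.56, 4.7], [0.09, 2.05], [-2.69, 2.69]. Speed limits (rad/s): [2.57, 2.57, 3.14, 3.14, 3.14, 3.14, 3.14].

## Interface

Orientations are given as a rotation vector (axis times angle).
In Python, from bench import ctrl gives the robot as it stands. The module is installed in compiled form; this text tells all that it offers.
- The arm moves only by the shell command python3 -m inch 'ROWS' [FORCE]. ROWS is JSON, a list of rows, each a list of 5 numbers: the opening, from -1 (shut) to 1 (fully open), so that 0 is half open, then the shift along the tool's x, y, z in mm, then the turn about the tool's z in rad. In form: [[fingers, tx, ty, tz, twist], ...]. A call has 1 to 5 rows; each row shifts and turns the pose as measured when the row begins, along the tool's axes as they then stand; what a row does not reach is not made up. A row lasts 1/8 s, in which the tool goes at most 62.5 mm and 10.7 degrees, less where a joint would pass 70% of its speed; a pose out of reach is approached as far as the arm can. A call is refused whole if a number of a shift passes 62.5 or a number of a turn 0.188, either way. A call with a gripper value outside its range is refused whole. The fingers move at their own pace and stop on an object; FORCE is the grip in N (left out, the last holds). Time passes only in rows, so rows that do not move let the fingers close. It gives the time, the measured TCP pose, the force and the opening at its end, in the units of the state.
- ctrl.get_state(): the state, without advancing time (a new reading comes with each control period).
- ctrl.get_image(name): name is "side" or "top" or "wrist"; returns a dict with "color" (384x512x3 uint8, red, green, blue), "range_z" (384x512 float32, m along the optical axis (not along the pixel's ray), 0 where there is no reading), "K" (3x3 intrinsics, pixels), "R" (3x3) and "t" (3): a world point X has camera coordinates R X + t. Camera axes: x right, y down, z forward; pixel columns grow to the right and rows downward; lengths in m; the calibration is good to about 2 mm. A picture is of the moment at which its call begins.
- ctrl.close_job(): hands the job in, once; it reports no verdict.
The state is a dict: "time": time; "joint_positions": joint angles; "qd": joint speeds; "joint_torque": joint torques, N m; "position": TCP position; "tool_rot": TCP orientation; "ft_force": force on the tool from outside, world axes, zero at the start; "torque": the same for the moment, N m; "grip_width": opening from 0.0 (shut) to 1.0 (fully open).
Only numpy, scipy, OpenCV 4.12 (cv2) and the standard library are available. Lean on these libraries where they do the work, as an engineer would, in place of code of your own. Each camera call takes 0.05 s, during which the arm holds its last target. There are 200 camera calls.

## Working session

There is one attempt and no reset: what is moved stays moved. The work goes in short steps, Python scripts to look and compute and a shell command to move; the robot and the scene stay as the last step left them, time stands still between calls to the robot, and variables do not carry over. Pictures are saved under pics/ and viewed, about 8 in all and at most 12, crops included, and the job is handed in when it is done.

```bash
mkdir -p pics; cat > h.py <<'E'
import numpy as np, cv2
from bench import ctrl
def snap(n,f):
    im=ctrl.get_image(n); np.savez('/tmp/'+f,**im); cv2.imwrite('pics/'+f+'.png',im['color'][:,:,::-1]); return im
def world(im,u,v,z=None):
    d=im['range_z'][v,u] if z is None else z
    c=np.linalg.inv(im['K'])@[u,v,1]*d
    return im['R'].T@(c-im['t'])
def cloud(im):
    v,u=np.mgrid[:384,:512]; d=im['range_z']
    c=np.stack([u,v,np.ones_like(u)],-1)@np.linalg.inv(im['K']).T*d[...,None]
    return (c-im['t'])@im['R']
E
python3 - <<'E'
from h import *
a=snap('top','top1'); b=snap('side','side1')
cv2.imwrite('pics/both.png',cv2.resize(np.hstack([a['color'],b['color']])[:,:,::-1],None,fx=.78,fy=.78))
s=ctrl.get_state(); print(s['time'],s['position'],s['tool_rot'],s['ft_force'],s['grip_width'])
for i in(a,b): print(-i['R'].T@i['t'], i['R'][2])
E
```

```text
0.1 [0.21161972 0.61405582 0.22155963] [-5.18680793e-01 -3.09831586e+00  2.73521066e-03] [0.08016898 0.25741167 0.7931069 ] 1.0005917744952464
[0.28563043 0.00308189 1.53757355] [ 0.14938499  0.01167923 -0.98871013]
[-0.30983928 -0.01313102  1.21536023] [ 0.61436971  0.0218348  -0.78871611]
```

View pics/top1.png

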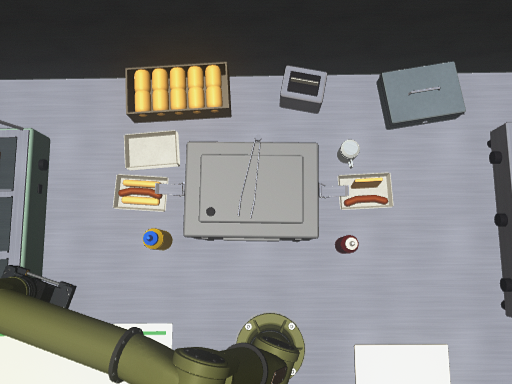

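View pics/side1.png

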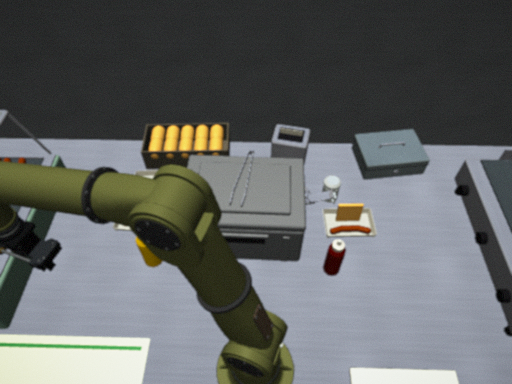

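The top view shows the carrier between (184,142) and (319,240). The left lever is near (180,189) over tray_bun, and the right lever is near (325,190), with the toast tray and shaker close by. Next I'll measure positions and look at enlarged crops of the latches.

```bash
python3 - <<'E'
from h import *
a=dict(np.load('/tmp/top1.npz')); P=cloud(a); c=a['color']
crop=lambda u,v:cv2.resize(c[v:v+110,u:u+80],None,fx=5,fy=5,interpolation=cv2.INTER_CUBIC)
cv2.imwrite('pics/crops.png',np.hstack([crop(110,140),crop(315,135)])[:,:,::-1])
rim=(P[...,2]>.215)&(P[...,2]<.236); rim[:, :180]=0; rim[:,325:]=0; rim[:138]=0;rim[245:]=0
for k in range(2): print('rim',k,np.percentile(P[rim][:,k],[0,1,50,99,100]))
r=cv2.minAreaRect((P[rim][:,:2]*1000).astype(np.float32)); print(r)
for n,(u0,u1,v0,v1,z0,z1) in dict(must=(138,178,222,255,.12,.25),ket=(330,365,230,258,.1,.25),shaker=(335,365,135,172,.06,.15),toast=(335,395,170,212,.05,.13),bun=(110,172,172,214,.01,.08),levL=(168,184,175,205,.13,.23),levR=(319,334,175,205,.13,.23)).items():
    Q=P[v0:v1,u0:u1].reshape(-1,3); Q=Q[(Q[:,2]>z0)&(Q[:,2]<z1)]
    print(n,len(Q),Q.min(0).round(3),Q.max(0).round(3)) if len(Q) else print(n,0)
E
```

```text
rim 0 [0.34403056 0.34749647 0.47493962 0.62921792 0.63261406]
rim 1 [-0.1558749  -0.14640384  0.05017859  0.24442287  0.25565157]
((489.44775390625, 50.154296875), (411.3885192871094, 284.36175537109375), 88.70631408691406)
must 355 [0.32  0.325 0.12 ] [0.384 0.388 0.197]
ket 275 [ 0.304 -0.275  0.102] [ 0.357 -0.22   0.185]
shaker 324 [ 0.587 -0.299  0.06 ] [ 0.668 -0.237  0.107]
toast 185 [ 0.523 -0.368  0.051] [ 0.541 -0.278  0.096]
bun 1191 [0.443 0.337 0.01 ] [0.582 0.522 0.047]
levL 187 [0.475 0.248 0.18 ] [0.514 0.299 0.23 ]
levR 184 [ 0.465 -0.194  0.176] [ 0.505 -0.148  0.229]
```

View pics/crops.png

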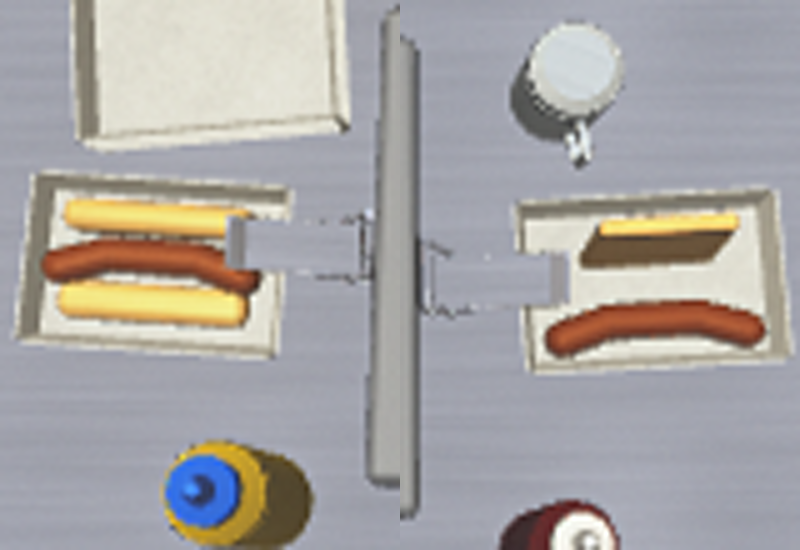

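The crops show both levers raised and unobstructed:

- **Levers:** the left lever's centre is at x≈0.494 with its lip at crop (235,242). The right lever's centre is at x≈0.485 with its lip at (558,278).
- **Carrier walls:** y≈0.247 and y≈-0.145.
- **Bread and shaker:** both are beyond the right lever's sweep.

I'll rise, shut the fingers and twist so that the jaw axis lies along world x.

```bash
python3 -m inch '[[-1,0,0,-30,0.18],[-1,0,0,-30,0.18],[-1,0,0,-20,0.18],[-1,0,0,0,0.18],[-1,0,0,0,0.18]]'; python3 -m inch '[[-1,0,0,0,0.18],[-1,0,0,0,0.16],[-1,0,0,0,0]]'; cat >> h.py <<'E'
def go(T):
    from scipy.spatial.transform import Rotation as Ro
    s=ctrl.get_state(); R=Ro.from_rotvec(s['tool_rot']).as_matrix()
    print('t',s['time'],'p',np.round(s['position'],4),'toolmm',(R.T@(np.array(T)-s['position'])*1000).round(1),'F',np.round(s['ft_force'],1),'yang',np.arctan2(R[1,1],R[0,1]).round(3),'z',R[:,2].round(3),'j',np.round(s['joint_positions'],2))
E
python3 -c "from h import *;go([.498,.320,.26])"
```

```text
time: 0.72
position: [0.2113, 0.6127, 0.3003]
tool_rot: [1.85, 2.536, -0.013]
ft_force: [-0.6, 0.2, -0.7]
grip_width: 0.516
time: 1.1
position: [0.211, 0.6122, 0.2986]
tool_rot: [2.261, 2.173, -0.016]
ft_force: [-0.1, 0.5, -0.7]
grip_width: 0.17
t 1.1 p [0.211  0.6122 0.2986] toolmm [-280.   298.6   40.9] F [-0.1  0.5 -0.7] yang -0.04 z [-0.003 -0.011 -1.   ] j [-1.35  0.3   0.09  1.33 -0.03  1.53 -1.3 ]
```

```bash
python3 -m inch '[[-1,-40,42,0,-0.02],[-1,-40,42,0,0],[-1,-40,42,0,0],[-1,-40,42,0,0],[-1,-40,42,0,0]]' >/dev/null; python3 -m inch '[[-1,-40,42,0,0],[-1,-20,20,0,0],[-1,0,0,0,0]]'; python3 - <<'E'
from h import *
go([.498,.320,.225])
a=snap('wrist','w1'); b=snap('top','t2')
cv2.imwrite('pics/m1.png',np.hstack([cv2.resize(a['color'],(400,300)),cv2.resize(b['color'][130:280,100:300],(400,300))])[:,:,::-1])
E
```

```text
time: 2.1
position: [0.4863, 0.3408, 0.2971]
tool_rot: [2.205, 2.229, -0.022]
ft_force: [-0.1, 0.4, 0.3]
grip_width: 0.008
t 2.1 p [0.4863 0.3408 0.2971] toolmm [-19.9  11.9  72.3] F [-0.1  0.4  0.3] yang 0.011 z [-0.006 -0.014 -1.   ] j [-0.93  0.19  0.32  1.48 -0.05  1.5  -0.6 ]
```

View pics/m1.png

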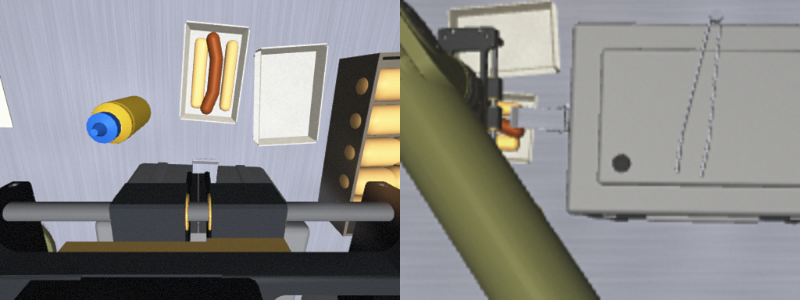

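The wrist view shows the left lever's lip at (205,162), just behind the finger and aligned with it to within a few mm. The mustard bottle is clear at (110,120). I'll move above the lever and start to push down.

```bash
python3 -m inch '[[-1,-10,6,35,0],[-1,-10,6,35,0],[-1,0,0,0,0]]'; python3 -c "from h import *;go([.498,.320,.21])"; python3 -m inch '[[-1,0,0,10,0],[-1,0,0,10,0],[-1,0,0,8,0]]'; python3 -c "from h import *;go([.498,.322,.186])"
```

```text
time: 2.58
position: [0.4911, 0.3302, 0.2259]
tool_rot: [2.187, 2.254, -0.02]
ft_force: [0.0, 0.2, 0.6]
grip_width: 0.008
t 2.575 p [0.4911 0.3302 0.2259] toolmm [-10.3   6.7  15.9] F [0.  0.2 0.6] yang 0.03 z [-0.008 -0.01  -1.   ] j [-0.91  0.21  0.32  1.6  -0.06  1.36 -0.56]
time: 2.95
position: [0.4917, 0.3396, 0.2063]
tool_rot: [-2.176, -2.265, -0.007]
ft_force: [-0.8, -2.5, 6.6]
grip_width: 0.007
t 2.95 p [0.4917 0.3396 0.2063] toolmm [-17.9   5.5  20.2] F [-0.8 -2.5  6.6] yang 0.04 z [ 0.002  0.004 -1.   ] j [-0.92  0.22  0.31  1.63 -0.07  1.31 -0.55]
```

The tool drifted outward to y≈0.340 and is sitting at the lip. I'll lift, move inward and try again.

```bash
python3 -m inch '[[-1,0,0,-25,0],[-1,-20,6,0,-0.04],[-1,-5,0,0,0],[-1,0,0,0,0]]'; python3 -c "from h import *;go([.498,.318,.21])"
```

```text
time: 3.45
position: [0.4979, 0.3209, 0.2369]
tool_rot: [-2.119, -2.317, -0.02]
ft_force: [-0.5, -0.4, -0.0]
grip_width: 0.007
t 3.45 p [0.4979 0.3209 0.2369] toolmm [-3.2 -0.4 26.9] F [-0.5 -0.4 -0. ] yang 0.089 z [ 0.007  0.01  -1.   ] j [-0.9   0.18  0.32  1.6  -0.06  1.35 -0.48]
```

```bash
python3 -m inch '[[-1,-3,0,10,0.05],[-1,-3,0,10,0.05],[-1,-3,0,10,0],[-1,-2,0,8,0]]'; python3 -c "from h import *;go([.498,.322,.186])"
```

```text
time: 3.95
position: [0.4981, 0.3165, 0.2018]
tool_rot: [-2.228, -2.209, -0.032]
ft_force: [-1.6, 1.7, 9.4]
grip_width: 0.004
t 3.95 p [0.4981 0.3165 0.2018] toolmm [ 5.3 -0.4 15.9] F [-1.6  1.7  9.4] yang -0.009 z [ 0.012  0.017 -1.   ] j [-0.9   0.19  0.33  1.66 -0.07  1.28 -0.56]
```

```bash
python3 -m inch '[[-1,1,0,12,0],[-1,1,0,12,0],[-1,2,0,12,0]]'; python3 -c "from h import *;go([.498,.330,.158])"
```

```text
time: 4.32
position: [0.4991, 0.3226, 0.1707]
tool_rot: [-2.225, -2.213, -0.038]
ft_force: [-0.8, -3.2, 9.8]
grip_width: 0.008
t 4.325 p [0.4991 0.3226 0.1707] toolmm [ 7.2 -1.4 12.9] F [-0.8 -3.2  9.8] yang -0.005 z [ 0.015  0.019 -1.   ] j [-0.9   0.22  0.33  1.7  -0.08  1.21 -0.56]
```

```bash
python3 -m inch '[[-1,2,0,12,0],[-1,0,0,12,0],[-1,-2,0,10,0]]'; python3 -c "from h import *;go([.498,.3205,.1375])"
```

```text
time: 4.7
position: [0.5015, 0.3279, 0.1413]
tool_rot: [-2.22, -2.218, -0.053]
ft_force: [-0.4, -0.1, 4.8]
grip_width: 0.002
t 4.7 p [0.5015 0.3279 0.1413] toolmm [-7.4 -3.6  3.5] F [-0.4 -0.1  4.8] yang -0.001 z [ 0.022  0.026 -0.999] j [-0.89  0.24  0.32  1.73 -0.09  1.15 -0.55]
```

```bash
python3 -m inch '[[-1,-8,-2,6,0],[-1,-10,-1,8,0],[-1,-8,0,8,0]]'; python3 -c "from h import *;go([.498,.300,.117])"
```

```text
time: 5.08
position: [0.4997, 0.3071, 0.1194]
tool_rot: [-2.213, -2.223, -0.067]
ft_force: [0.6, 0.2, 1.1]
grip_width: 0.007
t 5.075 p [0.4997 0.3071 0.1194] toolmm [-7.2 -1.8  2.1] F [0.6 0.2 1.1] yang 0.004 z [ 0.027  0.033 -0.999] j [-0.88  0.23  0.33  1.79 -0.1   1.09 -0.51]
```

```bash
python3 -m inch '[[-1,-8,0,3,0],[-1,-6,0,1,0],[-1,0,0,0,0]]'; python3 - <<'E'
from h import *
go([.498,.292,.114])
a=snap('wrist','w2'); b=snap('side','s2')
cv2.imwrite('pics/m2.png',np.hstack([cv2.resize(a['color'],(400,300)),cv2.resize(b['color'][130:280,80:280],(400,300))])[:,:,::-1])
E
```

```text
time: 5.45
position: [0.4989, 0.2966, 0.1158]
tool_rot: [-2.208, -2.22, -0.074]
ft_force: [-0.7, 0.4, 0.3]
grip_width: 0.004
t 5.45 p [0.4989 0.2966 0.1158] toolmm [-4.7 -0.9  1.6] F [-0.7  0.4  0.3] yang 0.005 z [ 0.027  0.04  -0.999] j [-0.86  0.22  0.33  1.81 -0.1   1.08 -0.49]
```

View pics/m2.png

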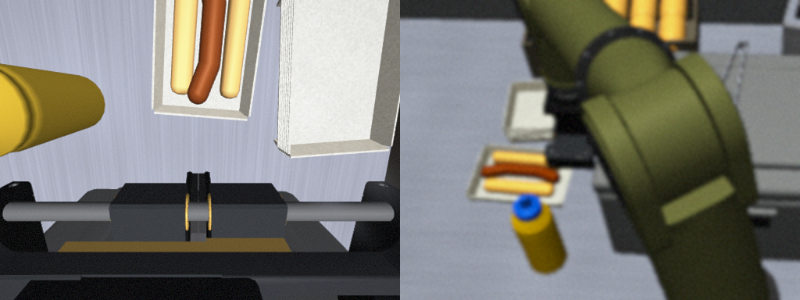

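The wrist view no longer shows the raised lever, which would be near (200,160), and the contact force is zero, so it has probably snapped over. I'll back off outward and upward, then verify.

```bash
python3 -m inch '[[-1,12,0,-5,0],[-1,10,0,-30,0],[-1,0,0,-60,0],[-1,0,0,-60,0],[-1,0,0,-50,0]]'; python3 - <<'E'
from h import *
go([.485,-.098,.31])
a=snap('wrist','w3'); cv2.imwrite('pics/w3.png',a['color'][:,:,::-1])
b=snap('top','t3'); P=cloud(b)
Q=P[175:205,168:184].reshape(-1,3); print('raised-lever pts',((Q[:,2]>.13)&(Q[:,2]<.225)&(Q[:,1]>.262)).sum())
E
```

```text
time: 6.18
position: [0.4894, 0.3089, 0.3191]
tool_rot: [-2.21, -2.219, -0.04]
ft_force: [0.8, 0.8, -0.0]
grip_width: 0.005
t 6.175 p [0.4894 0.3089 0.3191] toolmm [-407.    -6.2   -1.1] F [ 0.8  0.8 -0. ] yang 0.004 z [ 0.012  0.025 -1.   ] j [-0.9   0.12  0.34  1.51 -0.05  1.5  -0.56]
raised-lever pts 2
```

View pics/w3.png

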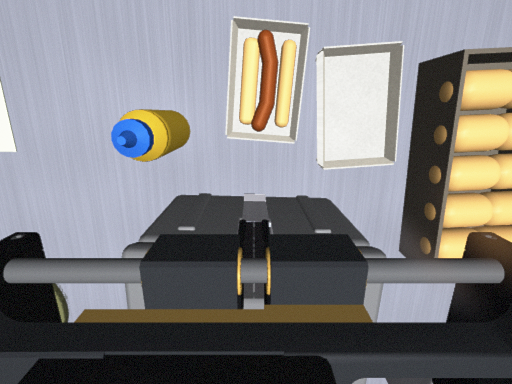

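```bash
python3 - <<'E'
from h import *
from scipy.spatial.transform import Rotation as Ro
a=dict(np.load('/tmp/w3.npz')); s=ctrl.get_state()
for u,v in [(255,197),(255,205),(255,212),(200,215),(170,215),(300,215)]: print(u,v,world(a,u,v).round(3))
R=Ro.from_rotvec(s['tool_rot']).as_matrix(); c=-a['R'].T@a['t']
print('cam in tool',R.T@(c-s['position']))
# body extents in tool frame from near depth
P=(cloud(a)-s['position'])@R; m=(a['range_z']>0)&(a['range_z']<.3)&(P[...,2]<-.06)
for u,v in [(255,365),(255,340),(255,315),(255,270),(200,265),(200,240),(60,270),(20,245),(490,245),(252,230)]: print(u,v,P[v,u].round(3),a['range_z'][v,u])
E
```

```text
255 197 [0.494 0.267 0.102]
255 205 [0.493 0.264 0.128]
255 212 [0.493 0.264 0.156]
200 215 [0.417 0.248 0.126]
170 215 [0.374 0.247 0.121]
300 215 [0.559 0.242 0.11 ]
cam in tool [ 0.07970813 -0.00182649 -0.15670263]
255 365 [ 0.025 -0.002 -0.111] 0.060321502
255 340 [ 0.025 -0.002 -0.104] 0.06645895
255 315 [ 0.022 -0.002 -0.092] 0.07901655
255 270 [ 0.03  -0.002 -0.082] 0.086243846
200 265 [ 0.035 -0.018 -0.088] 0.0788643
200 240 [ 0.036 -0.02  -0.075] 0.09158032
60 270 [ 0.029 -0.064 -0.082] 0.08726816
20 245 [ 0.034 -0.082 -0.074] 0.092955135
490 245 [ 0.035  0.077 -0.074] 0.09171043
252 230 [ 0.007 -0.004 -0.006] 0.16529752
```

The left lever's face reads y≈0.264 at both z=0.156 and z=0.128, so it is vertical and locked. Now I'll cross over high to the right side.

```bash
python3 -m inch '[[-1,-58,0,0,0],[-1,-58,0,0,0],[-1,-58,0,0,0],[-1,-58,0,0,0],[-1,-58,0,0,0]]'; python3 -c "from h import *;go([.482,-.218,.31])"
```

```text
time: 6.9
position: [0.4917, 0.0181, 0.3109]
tool_rot: [-2.198, -2.231, -0.044]
ft_force: [0.6, -1.1, -0.2]
grip_width: 0.009
t 6.9 p [0.4917 0.0181 0.3109] toolmm [-235.8  -13.3   -5.5] F [ 0.6 -1.1 -0.2] yang 0.015 z [ 0.013  0.027 -1.   ] j [-0.67 -0.09  0.56  1.72  0.02  1.49 -0.09]
```

```bash
python3 -m inch '[[-1,-58,-3,-6,0],[-1,-58,-2,-2,0],[-1,-58,-2,0,0],[-1,-45,-2,0,0],[-1,0,0,0,0]]'; python3 - <<'E'
from h import *
go([.482,-.218,.235])
a=snap('wrist','w4'); b=snap('top','t4')
cv2.imwrite('pics/m4.png',np.hstack([cv2.resize(a['color'],(400,300)),cv2.resize(b['color'][130:280,240:440],(400,300))])[:,:,::-1])
E
```

```text
time: 7.52
position: [0.4807, -0.2132, 0.3097]
tool_rot: [-2.206, -2.218, -0.032]
ft_force: [0.4, 0.4, -0.2]
grip_width: 0.003
t 7.525 p [ 0.4807 -0.2132  0.3097] toolmm [-6.6  0.8 74.6] F [ 0.4  0.4 -0.2] yang 0.005 z [ 0.006  0.024 -1.   ] j [-0.46  0.01  0.86  1.64 -0.03  1.5   0.41]
```

View pics/m4.png

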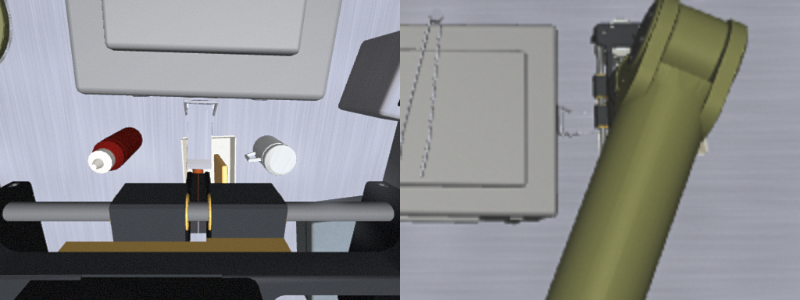

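The right lever is visible at (200,105–165), aligned with the finger. The shaker at (275,155) and ketchup at (115,150) are clear. Descending.

```bash
python3 -m inch '[[-1,-2,0,35,0],[-1,-2,0,35,0],[-1,0,0,10,0]]'; python3 -c "from h import *;go([.482,-.216,.21])"
```

```text
time: 8.0
position: [0.4849, -0.204, 0.2275]
tool_rot: [-2.186, -2.235, -0.038]
ft_force: [0.2, 0.3, 0.3]
grip_width: 0.011
t 8.0 p [ 0.4849 -0.204   0.2275] toolmm [-12.5  -3.3  17.1] F [0.2 0.3 0.3] yang 0.022 z [ 0.006  0.028 -1.   ] j [-0.45  0.06  0.86  1.77 -0.07  1.34  0.45]
```

```bash
python3 -m inch '[[-1,-12,-3,0,0.02],[-1,-4,0,10,0],[-1,-3,0,10,0],[-1,-3,0,10,0]]'; python3 -c "from h import *;go([.482,-.220,.186])"
```

```text
time: 8.5
position: [0.4847, -0.2241, 0.1998]
tool_rot: [-2.205, -2.217, -0.045]
ft_force: [-2.8, 2.2, 7.4]
grip_width: 0.007
t 8.5 p [ 0.4847 -0.2241  0.1998] toolmm [ 3.7 -2.8 13.9] F [-2.8  2.2  7.4] yang 0.005 z [ 0.01   0.03  -0.999] j [-0.41  0.11  0.88  1.79 -0.12  1.29  0.5 ]
```

```bash
python3 -m inch '[[-1,2,-1,12,0],[-1,0,0,12,0],[-1,0,0,12,0]]'; python3 -c "from h import *;go([.482,-.228,.158])"
```

```text
time: 8.88
position: [0.4861, -0.2224, 0.1676]
tool_rot: [-2.208, -2.217, -0.052]
ft_force: [-3.3, 1.5, 9.2]
grip_width: 0.005
t 8.875 p [ 0.4861 -0.2224  0.1676] toolmm [-5.9 -4.3  9.4] F [-3.3  1.5  9.2] yang 0.004 z [ 0.015  0.032 -0.999] j [-0.4   0.14  0.88  1.84 -0.15  1.22  0.53]
```

```bash
python3 -m inch '[[-1,-2,-2,11,0],[-1,0,-1,11,0],[-1,2,0,9,0]]'; python3 -c "from h import *;go([.482,-.2195,.1375])"
```

```text
time: 9.25
position: [0.488, -0.2233, 0.1406]
tool_rot: [-2.214, -2.222, -0.062]
ft_force: [-1.2, -1.4, 5.3]
grip_width: 0.011
t 9.25 p [ 0.488  -0.2233  0.1406] toolmm [ 3.8 -6.   3.1] F [-1.2 -1.4  5.3] yang 0.003 z [ 0.025  0.031 -0.999] j [-0.39  0.17  0.87  1.87 -0.18  1.16  0.56]
```

```bash
python3 -m inch '[[-1,8,-3,6,0],[-1,8,-2,8,0],[-1,8,-1,8,0]]'; python3 -c "from h import *;go([.482,-.198,.116])"
```

```text
time: 9.62
position: [0.4845, -0.2007, 0.12]
tool_rot: [2.218, 2.219, 0.065]
ft_force: [0.3, -0.7, 0.9]
grip_width: 0.007
t 9.625 p [ 0.4845 -0.2007  0.12  ] toolmm [ 2.6 -2.6  4. ] F [ 0.3 -0.7  0.9] yang 0.0 z [ 0.031  0.027 -0.999] j [-0.42  0.15  0.86  1.93 -0.17  1.1   0.5 ]
```

Force has dropped off, as it did on the left. I'll push in slightly more, then retreat outward and up.

```bash
python3 -m inch '[[-1,6,0,3,0],[-1,3,0,1,0],[-1,0,0,0,0]]'; python3 -m inch '[[-1,-12,0,-5,0],[-1,-8,0,-30,0],[-1,0,0,-60,0],[-1,0,0,-60,0],[-1,0,0,-60,0]]'; python3 -m inch '[[-1,30,0,0,0],[-1,58,0,0,0],[-1,58,0,0,0],[-1,58,0,0,0],[-1,0,0,0,0]]'; python3 - <<'E'
from h import *
go([.482,-.198,.116])
a=snap('top','t5'); b=snap('side','s5'); P=cloud(a); P0=cloud(dict(np.load('/tmp/top1.npz')))
for n,(u0,u1,v0,v1) in dict(levL=(168,184,175,205),levR=(319,334,175,205)).items():
  for X in (P0,P):
    Q=X[v0:v1,u0:u1].reshape(-1,3); print(n,((Q[:,2]>.13)&(Q[:,2]<.222)).sum())
cv2.imwrite('pics/m5.png',np.hstack([cv2.resize(a['color'][130:265,110:400],(400,186*1)),cv2.resize(b['color'][130:280,280:400],(233,186))])[:,:,::-1])
E
```

```text
time: 10.0
position: [0.4834, -0.1922, 0.1156]
tool_rot: [2.218, 2.219, 0.06]
ft_force: [0.4, -2.0, 1.3]
grip_width: 0.005
time: 10.62
position: [0.4733, -0.2162, 0.3305]
tool_rot: [-2.211, -2.216, -0.05]
ft_force: [1.2, 0.4, 0.1]
grip_width: 0.005
time: 11.25
position: [0.4738, -0.0091, 0.3424]
tool_rot: [-2.217, -2.216, -0.059]
ft_force: [0.4, -1.4, 0.4]
grip_width: 0.008
t 11.25 p [ 0.4738 -0.0091  0.3424] toolmm [-195.8    3.4  220.6] F [ 0.4 -1.4  0.4] yang -0.001 z [ 0.022  0.031 -0.999] j [-0.66 -0.15  0.57  1.7   0.05  1.55 -0.09]
levL 177
levL 33
levR 169
levR 44
```

View pics/m5.png

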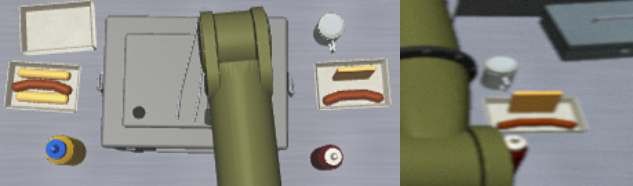

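```bash
python3 - <<'E'
from h import *
a=dict(np.load('/tmp/t5.npz')); P=cloud(a); P0=cloud(dict(np.load('/tmp/top1.npz')))
for n,(u0,u1) in dict(L=(168,187),R=(316,334)).items():
    Q=P[175:205,u0:u1].reshape(-1,3); Q=Q[(Q[:,2]>.08)&(Q[:,2]<.215)&(abs(Q[:,0]-.49)<.03)]
    Q=Q[Q[:,2].argsort()]; print(n,len(Q)); print(Q[::max(1,len(Q)//10)].round(3))
for n,(u0,u1,v0,v1,z0,z1) in dict(must=(138,178,222,255,.12,.25),ket=(330,365,230,258,.1,.25),shaker=(335,365,135,172,.06,.15),toast=(335,395,170,212,.05,.13),bun=(110,168,172,214,.01,.08),stack=(122,182,128,170,.03,.08),tongs=(237,256,150,225,.244,.27)).items():
    o=[]
    for X in (P0,P):
        Q=X[v0:v1,u0:u1].reshape(-1,3); o.append(Q[(Q[:,2]>z0)&(Q[:,2]<z1)].mean(0))
    print(n,((o[1]-o[0])*1000).round(1))
E
```

```text
L 15
[[0.481 0.268 0.099]
 [0.478 0.264 0.141]
 [0.478 0.26  0.144]
 [0.478 0.256 0.168]
 [0.476 0.259 0.18 ]
 [0.482 0.259 0.184]
 [0.478 0.258 0.185]
 [0.478 0.264 0.185]
 [0.478 0.261 0.186]
 [0.481 0.261 0.19 ]
 [0.484 0.26  0.192]
 [0.473 0.253 0.2  ]
 [0.474 0.25  0.214]
 [0.501 0.25  0.215]
 [0.51  0.25  0.215]]
R 37
[[ 0.47  -0.172  0.097]
 [ 0.475 -0.171  0.104]
 [ 0.469 -0.165  0.131]
 [ 0.475 -0.163  0.178]
 [ 0.468 -0.153  0.18 ]
 [ 0.483 -0.162  0.181]
 [ 0.489 -0.165  0.183]
 [ 0.471 -0.165  0.184]
 [ 0.483 -0.165  0.185]
 [ 0.485 -0.165  0.187]
 [ 0.494 -0.162  0.189]
 [ 0.467 -0.158  0.19 ]
 [ 0.465 -0.153  0.208]]
must [0.2 0.1 0.1]
ket [0.1 0.1 1. ]
shaker [-0.   0.   0.1]
toast [-0.1 -0.4  0. ]
bun [ 0.1 -3.4 -0.1]
stack [ 1.  -0.6  0.1]
tongs [ 3.8 -1.1  0.7]
```

Both levers are vertical against the walls and nothing else has moved, so I'm handing in.

```bash
python3 -c "from h import *;ctrl.close_job()"
```

```text
the job is handed in; nothing more can be done
```

I pushed both latch levers down and in with the shut fingertips until they snapped over, then handed the job in at about 11.4 s with the arm clear above the lid. No verdict was reported.

- **Left push:** the first try drifted outward onto the lever's lip. I lifted off, moved inward and pushed again, which worked.
- **Latches:** the last depth check showed both levers lying vertically along the end walls. The left face was at y≈0.264 and the right face at y≈-0.165, both with the lip near z≈0.10. I read the angles from depth points only, as the joint values are not available.
- **Forces:** the highest push reading was about 10 N, well under the wrist limit.
- **Other objects:** the bottles, shaker, toast tray and tray stack were within about 1 mm of where they started. tray_bun read 3.4 mm and the tongs 3.8 mm. I put these down to a changed view (the lever no longer covers tray_bun, and the arm partly hides the tongs), as the robot touched neither. Both are well within 20 mm.

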